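Gem stall: turn the carousel and weigh the green stone

ROBOT

A 7-joint arm with a two-finger parallel gripper is mounted at the origin on the work surface. World frame = base frame: x ahead of the robot, y to its left, z up, the work surface at z = 0. Lengths are in m, angles in degrees, forces in N, time in s.
With the tool pointing down it reaches from about 0.35 to 0.9 m from the base axis. Payload 7.2 kg.
Tool frame: the origin (TCP) lies where the fingers leave the gripper's body, on its centre line; the fingertips stand 80 mm ahead of it and the grasp point (between the pads) lies 61 mm ahead of it; z points along the fingers, y is the line along which they close (so a half turn about z gives the same grasp; the last joint's range is limited). The gripper opens to 88 mm and grips with 3 to 60 N. Pads are 20 mm wide; open, the fingers measure 115 mm over their backs; the gripper's body (75 mm by 178 mm) begins 61 mm behind the grasp point.
Start: joints at [65.134, 23.554, -0.728, 91.456, 0.321, 64.991, -4.71], TCP at [0.224, -0.584, 0.303] pointing down, gripper open.
Joint ranges: [-169.25, 169.25], [-16.82, 113.86], [-84.01, 82.57], [7.8, 145.47], [-59.2, 239.2], [7.22, 106.19], [-163.78, 163.78]. Speed limits (degrees/s): [136.94, 136.94, 172.46, 172.46, 180, 180, 180].

INTERFACE

Orientations are given as a 3x3 rotation matrix whose columns are the frame's x, y, z axes.
In Python, from rig import manip gives the robot as it stands.
- The arm moves only by the tool servo_tool, never from a script. Its argument "commands" is a list of rows, each a list of 3 entries, a list of its own where there are three numbers: the opening, from -1 (shut) to 1 (fully open), then the shift along the world's x, y, z in m, then the turn about the world's z in degrees. A call has 1 to 5 rows; each row shifts and turns the commanded pose from where the row before left it; what a row does not reach is not made up. A row lasts 1/8 s, in which the tool goes at most 62.5 mm and 10.7 degrees, less where a joint would pass 70% of its speed; a pose out of reach is approached as far as the arm can. A call is refused whole if a number of a shift passes 0.0625 or a number of a turn 10.7, either way. A call with a gripper value outside its range is refused whole. The fingers move at their own pace and stop on an object; "newtons" is the grip in N (left out, the last holds). Time passes only in rows, so rows that do not move let the fingers close. It gives the time, the measured TCP pose, the force, the opening and the grip force at its end, in the units of the state.
- manip.observe(): the state, without advancing time (a new reading comes with each control period).
- manip.read_camera(name): name is "side" or "top"; returns the picture (400x640x3 uint8, blue, green, red); there is no depth.
- manip.calibration(name): a dict with "fov_y" (degrees; the focal length in pixels is half the picture's height over the tangent of half this angle, whatever the lens; pixels are square), "cx", "cy" (the principal point, pixels), "position" and "orientation" of the camera in the world. Camera axes: x right, y down, z forward; pixel columns grow to the right and rows downward; lengths in m; the calibration is good to about 2 mm. A picture is of the moment at which its call begins. calibration takes no time and is no camera call.
- manip.finish_job(): hands the job in; it is judged then, once.
The state is a dict: "t": time; "joints": joint angles; "dq": joint speeds; "effort": joint torques, N m; "position": TCP position; "tool_rot": TCP orientation; "wrist_force": force on the tool from outside, world axes, zero at the start; "moment": the same for the moment, N m; "gripper_width": finger opening in m; "grasp_force": force on a finger pad.
Only numpy, scipy, OpenCV 4.12 (cv2) and the standard library are available. Lean on these libraries where they do the work, as an engineer would, in place of code of your own. Each camera call takes 0.05 s, during which the arm holds its last target. There are 200 camera calls.

TASK

Turn the display carousel until the cup with the green stone stands at the yellow pointer, then take that cup from its pocket and set it down gently, upright, in the middle of the scale's pan. Leave the cups with the red, blue and amber stones in their pockets.

Things in the scene. Friction and masses are not known exactly. Their poses are not given: they have to be found in the camera images.
- green_stone_cup (a point): Centre (half-way up) of the white round cup with the green cut stone: 42 mm across, 36 mm tall, the stone 5 mm proud of the rim, 60 to 130 g. It stands loose in a ring pocket of the turning disc, 105 mm from the axis, 40 to 80 degrees from the pointer, to either side. Pocket: rim 6 mm high, 58 mm across outside, 4 mm play round the cup. Six pockets, 60 degrees apart.
- knob (a point): On the carousel's vertical axis, at the height to grip its round aluminium knob: 42 mm across, gripped at any yaw; the grip part runs from 19 mm below to 15 mm above this point, which is 31 mm above the disc's top. The wooden disc, 280 mm across, top 34 mm above the table, turns about 0.03 N m stiff, either way, and stays where left. The point's axes turn with it.
- pick_place (a point): Fixed place on the robot's side of the carousel, on the line from the knob to the yellow pointer (a 22 mm wide tab on the base, just outside the disc, 50 mm high at its end): where the centre of a cup is (105 mm from the axis) when its pocket stands at the pointer. It does not turn with the disc.
- pan (a point): Centre of the top face of the round steel pan (100 mm across) of the small grey weighing scale; the pan's top is 40 mm above the table and does not move. The scale stands to the left or the right of the carousel.
- red_stone_cup (a point): Centre (half-way up, 18 mm above its underside) of the cup with the red stone: same cup, size and kind of pocket as the green one. It shares the carousel and is not to be taken out.
- blue_stone_cup (a point): Centre (half-way up, 18 mm above its underside) of the cup with the blue stone: same cup, size and kind of pocket as the green one. It shares the carousel and is not to be taken out.
- amber_stone_cup (a point): Centre (half-way up, 18 mm above its underside) of the cup with the amber stone: same cup, size and kind of pocket as the green one. It shares the carousel and is not to be taken out.

How it is judged (in metres and radians):
On the way, in this order (a step that is already met when the one before it is completed fails the run):
1. the carousel is turned so that the green stone's cup stands, in its pocket and not held, within 22 mm of its place at the pointer (about 12 degrees) (horizontal distance between green_stone_cup and pick_place below 0.022 m and z of green_stone_cup in the frame of pick_place below 0.008 m and contact force between the fingers and green_cup below 0.1 N), for 0.2 s.
2. the green stone's cup is brought down onto the pan while still held, not dropped (horizontal distance between green_stone_cup and pan below 0.025 m and z of green_stone_cup in the frame of pan below 0.033 m and contact force between the fingers and green_cup above 0.3 N), for 0.05 s.
At the end, for the whole second after the job is handed in: The green stone's cup stands upright (within 10 degrees), released and at rest on the scale's pan, its centre within 25 mm of the pan's centre; the red, blue and amber stones' cups still stand in the carousel (within 125 mm of its knob) (horizontal distance between green_stone_cup and pan below 0.025 m and z of green_stone_cup in the frame of pan between 0.013 and 0.023 m and angle between green_stone_cup's own z axis and vertical below 0.17 rad and linear speed of green_cup below 0.02 m/s and contact force between the fingers and green_cup below 0.1 N and distance between each of red_stone_cup, blue_stone_cup, amber_stone_cup and knob below 0.125 m); the robot touches nothing.
It fails at once if the cup with the red stone is lifted out of its pocket or knocked over (z of red_stone_cup in the frame of pick_place above 0.012 m or z of red_stone_cup in the frame of pick_place below -0.012 m or angle between red_stone_cup's own z axis and vertical above 0.5 rad).
It fails at once if the cup with the blue stone is lifted out of its pocket or knocked over (z of blue_stone_cup in the frame of pick_place above 0.012 m or z of blue_stone_cup in the frame of pick_place below -0.012 m or angle between blue_stone_cup's own z axis and vertical above 0.5 rad).
It fails at once if the cup with the amber stone is lifted out of its pocket or knocked over (z of amber_stone_cup in the frame of pick_place above 0.012 m or z of amber_stone_cup in the frame of pick_place below -0.012 m or angle between amber_stone_cup's own z axis and vertical above 0.5 rad).
It also fails if it takes over 45 s, if anything falls off the work surface, if the arm or the gripper's body presses on something with over 40 N, if the wrist force passes 120 N, or if a joint passes its speed limit or range.

## Working session

There is one attempt and no reset: what is moved stays moved. The work goes in short steps, Python scripts to look and compute and a tool call to move; the robot and the scene stay as the last step left them, time stands still between calls to the robot, and variables do not carry over. Pictures are saved under pics/ and viewed, at most 10 in all, crops included, and the job is handed in when it is done.

Besides the shell and the picture viewer there is one more tool, called after "Request:" as name(argument=value, ...), one argument or row to a line, values as JSON. servo_tool: Moves the arm, as the interface text tells. Its arguments: {"type":"object","properties":{"commands":{"type":"array"},"newtons":{"type":"number"}},"required":["commands"]}

```bash
mkdir -p pics
python3 - <<'E'
from rig import manip
import cv2
for n in("top","side"):
    cv2.imwrite(f"pics/{n}0.png",manip.read_camera(n)); print(n,manip.calibration(n))
o=manip.observe();print(o["t"],o["position"],o["tool_rot"],o["gripper_width"])
E
```

```text
top {'fov_y': 56.098087925754704, 'cx': 322.5945365129293, 'cy': 196.96041212192566, 'position': array([4.40493965e-01, 3.65820723e-04, 1.02139752e+00]), 'orientation': array([[-0.02118107, -0.98828044,  0.15117251],
       [-0.99967223,  0.01876051, -0.01742036],
       [ 0.01438013, -0.15149194, -0.98835389]])}
side {'fov_y': 49.023241831446754, 'cx': 314.62583092546123, 'cy': 195.9562924646605, 'position': array([ 0.49409319, -0.75791583,  0.85812696]), 'orientation': array([[ 0.99372021, -0.07922619,  0.07901492],
       [-0.11188521, -0.69497708,  0.71027358],
       [-0.00135871, -0.71465381, -0.69947701]])}
0.1 [ 0.22342802 -0.58333682  0.30189951] [[ 9.33830155e-01  3.57716251e-01 -5.71305629e-04]
 [ 3.57716702e-01 -9.33829211e-01  1.32891482e-03]
 [-5.81274565e-05 -1.44534630e-03 -9.99998954e-01]] 0.08825617737468112
```

View pics/top0.png

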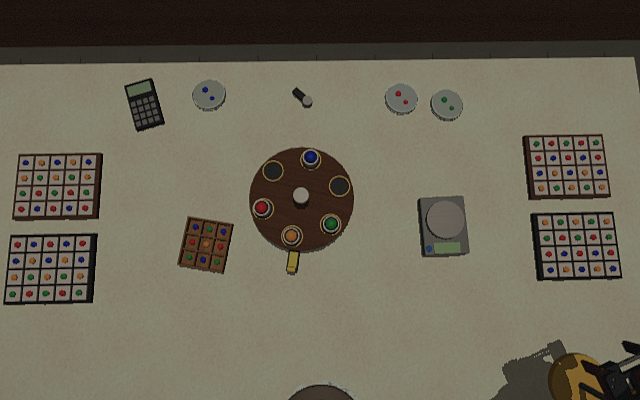

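View pics/side0.png

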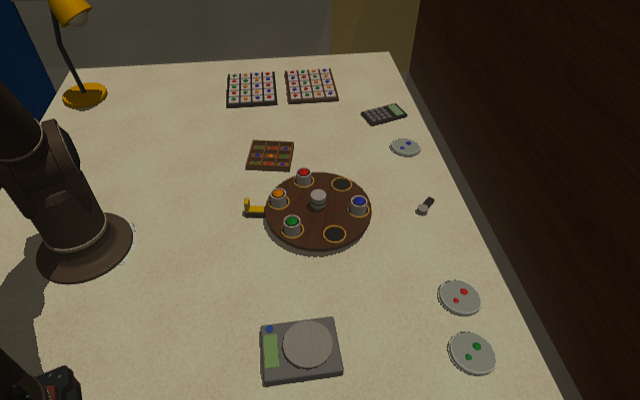

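The top view shows the knob at (301,196), the green stone at (331,224), amber at (291,235), red at (262,208), blue at (310,158), the pointer at (293,262) and the pan at (445,219). Next I refine these and cast them to points.

```bash
cat > h.py <<'E'
import numpy as np,cv2
from rig import manip
def ray(n,u,v,z):
    c=manip.calibration(n);f=200/np.tan(np.radians(c["fov_y"]/2))
    d=np.array(c["orientation"])@[(u-c["cx"])/f,(v-c["cy"])/f,1];p=np.array(c["position"])
    return p+d*(z-p[2])/d[2]
def blob(im,box,hsv,test=None):
    x0,y0,x1,y1=box;h=cv2.cvtColor(im[y0:y1,x0:x1],cv2.COLOR_BGR2HSV)
    m=cv2.inRange(h,np.array(hsv[0]),np.array(hsv[1]))
    n,_,s,c=cv2.connectedComponentsWithStats(m)
    if n<2:return None
    i=1+np.argmax(s[1:,4]);return c[i]+[x0,y0],s[i,4],s[i,2:4]
GREEN=((45,90,40),(85,255,255));AMB=((8,120,110),(22,255,255));RED=((170,120,60),(180,255,255));BLUE=((105,120,50),(130,255,255))
YEL=((18,110,90),(35,255,255));GREY=((0,0,95),(180,60,255));
E
python3 - <<'E'
from h import *
T=cv2.imread("pics/top0.png");S=cv2.imread("pics/side0.png")
for nm,col,z,bt,bs in[("green",GREEN,.072,(315,208,348,238),(278,208,306,238)),("amber",AMB,.072,(278,225,305,245),(268,185,290,208)),
 ("red",RED,.072,(250,196,275,220),(294,166,314,186)),("blue",BLUE,.072,(298,146,324,170),(346,192,372,218)),
 ("yellow",YEL,.04,(280,247,305,278),(240,195,268,220)),("knob",((0,0,75),(180,90,255)),.08,(288,183,314,210),(307,186,330,200)),
 ("pan",((0,0,88),(180,40,255)),.04,(424,196,469,242),(278,318,336,368))]:
    for n,im,b in(("top",T,bt),("side",S,bs)):
        r=blob(im,b,col); print(nm,n,r, r and ray(n,*r[0],z).round(4))
cv2.imwrite("pics/c0.png",np.hstack([cv2.resize(T[140:280,240:360],None,fx=3,fy=3),cv2.resize(T[180:270,410:480],None,fx=4,fy=4)[:420] if 0 else cv2.copyMakeBorder(cv2.resize(T[180:270,410:480],None,fx=4,fy=4),0,60,0,0,0)]))
E
```

```text
green top (array([330.6875 , 223.09375]), np.int32(96), array([11, 11], dtype=int32)) [ 0.5184 -0.0354  0.072 ]
green side (array([291.71084337, 220.62650602]), np.int32(83), array([12, 10], dtype=int32)) [ 0.5182 -0.0383  0.072 ]
amber top (array([290.7125, 235.075 ]), np.int32(80), array([10, 11], dtype=int32)) [0.4902 0.0659 0.072 ]
amber side (array([277.69354839, 192.56451613]), np.int32(62), array([10,  8], dtype=int32)) [0.4895 0.0636 0.072 ]
red top (array([260.71153846, 206.98076923]), np.int32(52), array([11, 11], dtype=int32)) [0.5629 0.1415 0.072 ]
red side None None
blue top (array([310.15294118, 156.32941176]), np.int32(85), array([11, 10], dtype=int32)) [0.6932 0.0137 0.072 ]
blue side (array([358.8115942 , 200.63768116]), np.int32(69), array([11,  8], dtype=int32)) [0.6923 0.0108 0.072 ]
yellow top (array([292.16463415, 261.34146341]), np.int32(164), array([11, 20], dtype=int32)) [0.4244 0.065  0.04  ]
yellow side (array([255.91666667, 208.46875   ]), np.int32(96), array([17,  8], dtype=int32)) [0.4301 0.044  0.04  ]
knob top (array([300.47572816, 194.54854369]), np.int32(206), array([16, 16], dtype=int32)) [0.5917 0.0398 0.08  ]
knob side (array([317.93835616, 194.21917808]), np.int32(146), array([16, 11], dtype=int32)) [0.5911 0.0376 0.08  ]
pan top (array([445.24170616, 218.89099526]), np.int32(1055), array([38, 38], dtype=int32)) [ 0.526  -0.3387  0.04  ]
pan side (array([330.85106383, 358.93617021]), np.int32(94), array([17, 25], dtype=int32)) [ 0.5673 -0.3782  0.04  ]
```

View pics/c0.png

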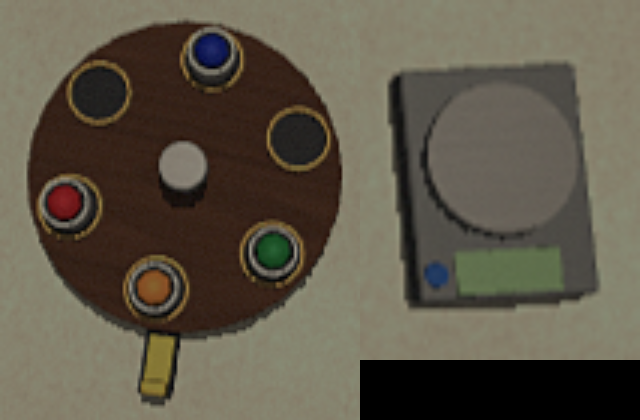

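The crop confirms the layout: green must turn from azimuth 225.7° to the pointer's 171.4°, about -54°. The knob is near (0.591, 0.0385). I move above it now.

Request:
servo_tool(
  commands=[
    [1,[0.0245,0.0415,0],0],
    [1,[0.0245,0.0415,0],0],
    [1,[0.0245,0.0415,0],0],
    [1,[0.0245,0.0415,0],0],
    [1,[0.0245,0.0415,0],0],
  ],
  newtons=20,
)

```text
t: 0.72
position: [0.3465, -0.3746, 0.3024]
tool_rot: [[0.934, 0.358, -0.0], [0.358, -0.934, 0.0], [-0.0, -0.0, -1.0]]
wrist_force: [0.3, -0.0, 0.4]
gripper_width: 0.0882
grasp_force: 0.0
```

Request:
servo_tool(
  commands=[
    [1,[0.0245,0.0415,0],0],
    [1,[0.0245,0.0415,0],0],
    [1,[0.0245,0.0415,0],0],
    [1,[0.0245,0.0415,0],0],
    [1,[0.0245,0.0415,0],0],
  ],
)

```text
t: 1.35
position: [0.469, -0.1672, 0.3025]
tool_rot: [[0.934, 0.358, -0.0], [0.358, -0.934, -0.0], [-0.0, -0.0, -1.0]]
wrist_force: [0.4, -0.2, 0.5]
gripper_width: 0.0875
grasp_force: 0.0
```

Request:
servo_tool(
  commands=[
    [1,[0.0245,0.0415,0],0],
    [1,[0.0245,0.0415,0],0],
    [1,[0.0245,0.0415,0],0],
    [1,[0.0245,0.0415,0],0],
    [1,[0.0245,0.0415,0],0],
  ],
)

```text
t: 1.98
position: [0.5915, 0.0401, 0.3023]
tool_rot: [[0.934, 0.357, -0.001], [0.357, -0.934, -0.0], [-0.001, 0.0, -1.0]]
wrist_force: [-0.1, 0.1, 0.7]
gripper_width: 0.0876
grasp_force: 0.0
```

Request:
servo_tool(
  commands=[
    [1,[0,0,0],0],
    [1,[0,0,0],0],
  ],
)

```text
t: 2.22
position: [0.5907, 0.0382, 0.302]
tool_rot: [[0.934, 0.358, -0.001], [0.358, -0.934, -0.001], [-0.001, 0.0, -1.0]]
wrist_force: [-0.2, 1.2, 0.3]
gripper_width: 0.0878
grasp_force: 0.0
```

Request:
servo_tool(
  commands=[
    [1,[0,0,-0.03],0],
    [1,[0,0,-0.03],0],
    [1,[0,0,-0.03],0],
    [1,[0,0,-0.03],0],
    [1,[0,0,-0.02],0],
  ],
)

```text
t: 2.85
position: [0.5901, 0.0364, 0.1613]
tool_rot: [[0.935, 0.355, -0.002], [0.355, -0.935, -0.001], [-0.002, 0.001, -1.0]]
wrist_force: [-0.9, 0.1, 0.3]
gripper_width: 0.088
grasp_force: 0.0
```

Request:
servo_tool(
  commands=[
    [1,[0,0,-0.018],0],
    [1,[0,0,-0.016],0],
    [1,[0,0,0],0],
  ],
)

```text
t: 3.22
position: [0.5904, 0.0383, 0.1276]
tool_rot: [[0.934, 0.357, -0.002], [0.357, -0.934, -0.0], [-0.002, -0.0, -1.0]]
wrist_force: [-0.5, 0.3, -0.2]
gripper_width: 0.088
grasp_force: 0.0
```

Request:
servo_tool(
  commands=[
    [-0.2,[0,0,0],0],
    [-0.2,[0,0,0],0],
    [-0.2,[0,0,0],0],
    [-0.2,[0,0,0],0],
    [-0.2,[0,0,0],0],
  ],
  newtons=15,
)

```text
t: 3.85
position: [0.591, 0.0391, 0.1287]
tool_rot: [[0.934, 0.358, -0.0], [0.358, -0.934, 0.0], [0.0, -0.0, -1.0]]
wrist_force: [-0.5, 0.8, 3.9]
gripper_width: 0.042
grasp_force: 15.0
```

Request:
servo_tool(
  commands=[
    [-0.2,[0,0,0],-3],
    [-0.2,[0,0,0],-5],
    [-0.2,[0,0,0],-5],
    [-0.2,[0,0,0],-5],
    [-0.2,[0,0,0],-5],
  ],
)

```text
t: 4.47
position: [0.591, 0.0391, 0.1288]
tool_rot: [[0.999, -0.038, -0.0], [-0.038, -0.999, 0.0], [-0.0, -0.0, -1.0]]
wrist_force: [-1.5, 0.7, 1.3]
gripper_width: 0.0421
grasp_force: 15.0
```

Request:
servo_tool(
  commands=[
    [-0.2,[0,0,0],-5],
    [-0.2,[0,0,0],-5],
    [-0.2,[0,0,0],-5],
    [-0.2,[0,0,0],-5],
    [-0.2,[0,0,0],-5],
  ],
)

```text
t: 5.1
position: [0.591, 0.039, 0.1288]
tool_rot: [[0.889, -0.457, -0.0], [-0.457, -0.889, 0.0], [-0.0, -0.0, -1.0]]
wrist_force: [-1.4, 0.6, 1.8]
gripper_width: 0.0421
grasp_force: 15.0
```

Request:
servo_tool(
  commands=[
    [-0.2,[0,0,0],-4],
    [-0.2,[0,0,0],-2],
    [-0.2,[0,0,0],0],
    [-0.2,[0,0,0],0],
  ],
)

```text
t: 5.6
position: [0.591, 0.039, 0.1288]
tool_rot: [[0.839, -0.544, -0.0], [-0.544, -0.839, 0.0], [-0.0, -0.0, -1.0]]
wrist_force: [-2.2, 0.5, 3.0]
gripper_width: 0.0417
grasp_force: 15.0
```

Run:
```python
from h import *
T=manip.read_camera("top");S=manip.read_camera("side")
cv2.imwrite("pics/top1.png",T);cv2.imwrite("pics/side1.png",S)
cv2.imwrite("pics/c1.png",np.hstack([cv2.resize(T[140:280,240:360],None,fx=3,fy=3),cv2.resize(S[150:290,230:350],None,fx=3,fy=3)]))
for n,im,b in(("top",T,(270,215,330,250)),("side",S,(260,170,320,240))):
    r=blob(im,b,GREEN)
    if r: p=ray(n,*r[0],.072);d=p[:2]-[.5913,.0387];print(n,r,p,np.hypot(*d),np.degrees(np.arctan2(d[1],d[0])))
```

```text
side (array([276.79032258, 195.93548387]), np.int32(62), array([11,  7], dtype=int32)) [0.48656253 0.05140377 0.072     ] 0.10550508239857731 173.0842872287653
```

View pics/c1.png

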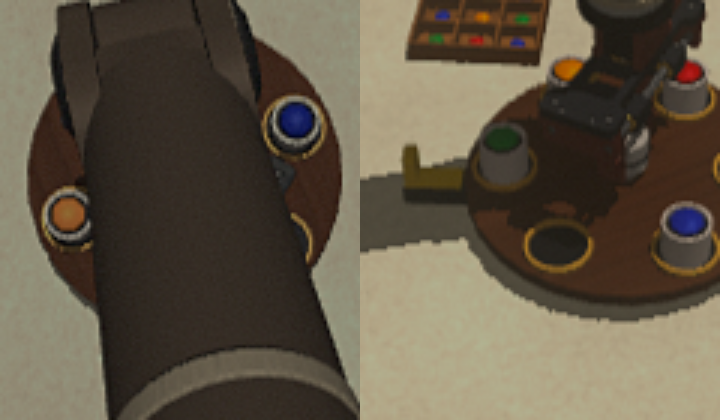

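The side crop shows the green cup in line with the pointer at about 172–173°. I release, rise, and move over the cup with the closing line tangential.

Request:
servo_tool(
  commands=[
    [1,[0,0,0],0],
    [1,[0,0,0],0],
    [1,[0,0,0],0],
    [1,[0,0,0.02],0],
    [1,[0,0,0.03],0],
  ],
)

```text
t: 6.32
position: [0.5905, 0.0387, 0.1782]
tool_rot: [[0.838, -0.545, -0.002], [-0.545, -0.838, -0.0], [-0.002, 0.001, -1.0]]
wrist_force: [-0.9, 1.1, -0.3]
gripper_width: 0.0867
grasp_force: 0.0
```

Request:
servo_tool(
  commands=[
    [1,[0,0,0.03],0],
    [1,[-0.0205,0.0025,0],5],
    [1,[-0.028,0.004,0],7],
    [1,[-0.028,0.004,0],7],
    [1,[-0.028,0.003,0],6],
  ],
)

```text
t: 6.95
position: [0.4857, 0.0525, 0.2087]
tool_rot: [[0.991, -0.136, 0.0], [-0.136, -0.991, -0.0], [0.0, 0.0, -1.0]]
wrist_force: [-0.9, 0.2, 0.1]
gripper_width: 0.0877
grasp_force: 0.0
```

Request:
servo_tool(
  commands=[
    [1,[0,0,0],0],
    [1,[0,0,0],0],
  ],
)

```text
t: 7.2
position: [0.4874, 0.0522, 0.209]
tool_rot: [[0.99, -0.142, 0.001], [-0.142, -0.99, 0.0], [0.001, -0.0, -1.0]]
wrist_force: [-0.3, -0.6, 0.4]
gripper_width: 0.088
grasp_force: 0.0
```

Run:
```python
from h import *
S=manip.read_camera("side");o=manip.observe();print(o["position"],o["gripper_width"])
cv2.imwrite("pics/c2.png",cv2.resize(S[130:280,200:360],None,fx=4,fy=4))
r=blob(S,(260,170,320,240),GREEN)
if r: p=ray("side",*r[0],.072);print(r,p)
```

```text
[0.48754049 0.05222956 0.20887889] 0.08824083433633016
(array([277.63793103, 196.12068966]), np.int32(58), array([11,  8], dtype=int32)) [0.48868592 0.050479   0.072     ]
```

View pics/c2.png

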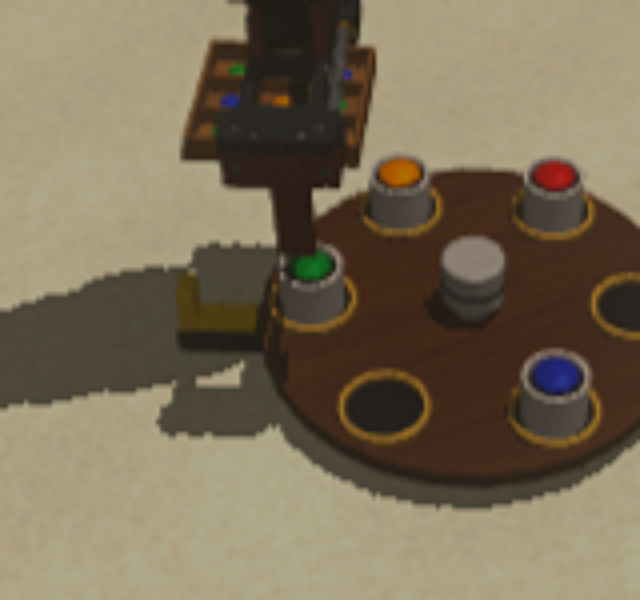

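The gripper is straight above the green cup, with nothing in the way. I descend and grip.

Request:
servo_tool(
  commands=[
    [1,[0,0,-0.02],0],
    [1,[0,0,-0.02],0],
    [1,[0,0,-0.02],0],
    [1,[0,0,-0.016],0],
    [1,[0,0,-0.01],0],
  ],
)

```text
t: 7.88
position: [0.4867, 0.0523, 0.1217]
tool_rot: [[0.99, -0.14, -0.001], [-0.14, -0.99, -0.0], [-0.001, 0.0, -1.0]]
wrist_force: [0.1, 0.5, 0.1]
gripper_width: 0.0883
grasp_force: 0.0
```

Request:
servo_tool(
  commands=[
    [1,[0,0,0],0],
    [-0.2,[0,0,0],0],
    [-0.2,[0,0,0],0],
    [-0.2,[0,0,0],0],
    [-0.2,[0,0,0],0],
  ],
  newtons=12,
)

```text
t: 8.5
position: [0.4867, 0.0524, 0.1229]
tool_rot: [[0.99, -0.14, 0.0], [-0.14, -0.99, 0.0], [0.0, -0.0, -1.0]]
wrist_force: [0.0, 0.6, -0.2]
gripper_width: 0.0512
grasp_force: 0.0
```

Request:
servo_tool(
  commands=[
    [-0.2,[0,0,0],0],
    [-0.2,[0,0,0.005],0],
    [-0.2,[0,0,0.015],0],
    [-0.2,[0,0,0.025],0],
    [-0.2,[0,0,0.03],0],
  ],
)

```text
t: 9.12
position: [0.4863, 0.0523, 0.199]
tool_rot: [[0.99, -0.14, -0.0], [-0.14, -0.99, -0.0], [-0.0, 0.0, -1.0]]
wrist_force: [0.6, 0.2, -1.4]
gripper_width: 0.0421
grasp_force: 12.0
```

Request:
servo_tool(
  commands=[
    [-0.2,[0,0,0.02],0],
    [-0.2,[0.002,-0.02,0],0],
    [-0.2,[0.004,-0.04,0],0],
    [-0.2,[0.004,-0.04,0],0],
    [-0.2,[0.004,-0.04,0],0],
  ],
)

```text
t: 9.75
position: [0.5006, -0.0888, 0.2188]
tool_rot: [[0.99, -0.14, 0.001], [-0.14, -0.99, -0.0], [0.001, -0.0, -1.0]]
wrist_force: [0.5, -0.0, -2.0]
gripper_width: 0.0419
grasp_force: 12.0
```

Request:
servo_tool(
  commands=[
    [-0.2,[0.004,-0.04,0],0],
    [-0.2,[0.004,-0.04,0],0],
    [-0.2,[0.004,-0.04,0],0],
    [-0.2,[0.004,-0.04,0],0],
    [-0.2,[0.004,-0.04,0],0],
  ],
)

```text
t: 10.38
position: [0.5206, -0.2889, 0.2188]
tool_rot: [[0.99, -0.14, 0.001], [-0.14, -0.99, 0.0], [0.001, -0.0, -1.0]]
wrist_force: [1.4, -0.9, -1.3]
gripper_width: 0.0417
grasp_force: 12.0
```

Request:
servo_tool(
  commands=[
    [-0.2,[0.004,-0.032,0],0],
    [-0.2,[0.002,-0.02,0],0],
    [-0.2,[0,0,0],0],
    [-0.2,[0,0,0],0],
  ],
)

```text
t: 10.88
position: [0.5268, -0.338, 0.2178]
tool_rot: [[0.99, -0.138, -0.0], [-0.138, -0.99, 0.001], [-0.0, -0.001, -1.0]]
wrist_force: [0.5, 1.0, -1.4]
gripper_width: 0.0417
grasp_force: 12.0
```

Run:
```python
from h import *
S=manip.read_camera("side");o=manip.observe();print(o["position"],o["gripper_width"],o["wrist_force"])
cv2.imwrite("pics/c3.png",cv2.resize(S[240:400,220:380],None,fx=3.5,fy=3.5))
h=cv2.cvtColor(cv2.imread("pics/side0.png"),cv2.COLOR_BGR2HSV);print(h[345,300:350:4].tolist())
```

```text
[ 0.52687862 -0.3378334   0.21776076] 0.04169363861678978 [-0.16962169  0.93784111 -1.56137039]
[[18, 45, 114], [16, 48, 116], [16, 47, 115], [14, 47, 114], [16, 49, 115], [19, 47, 113], [18, 49, 114], [17, 44, 115], [18, 44, 104], [18, 35, 87], [22, 63, 163], [22, 61, 160], [23, 61, 162]]
```

View pics/c3.png

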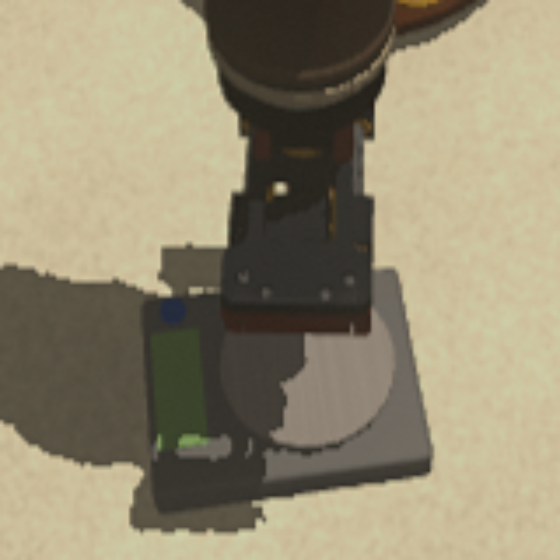

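The gripper is over the pan, whose centre is around (308,343) in the side view. That agrees with the estimate to within a few mm, so I descend and feel for contact.

Request:
servo_tool(
  commands=[
    [-0.2,[0,-0.001,-0.02],0],
    [-0.2,[0,0,-0.025],0],
    [-0.2,[0,0,-0.02],0],
    [-0.2,[0,0,-0.012],0],
    [-0.2,[0,0,-0.004],0],
  ],
)

```text
t: 11.55
position: [0.5266, -0.3398, 0.1363]
tool_rot: [[0.99, -0.139, -0.001], [-0.139, -0.99, 0.001], [-0.001, -0.0, -1.0]]
wrist_force: [-1.2, 0.2, -1.2]
gripper_width: 0.0419
grasp_force: 12.0
```

Request:
servo_tool(
  commands=[
    [-0.2,[0,0,-0.002],0],
    [-0.2,[0,0,0],0],
  ],
)

```text
t: 11.8
position: [0.5268, -0.3407, 0.1352]
tool_rot: [[0.99, -0.14, 0.001], [-0.14, -0.99, -0.0], [0.001, 0.0, -1.0]]
wrist_force: [-0.5, -0.9, -2.0]
gripper_width: 0.042
grasp_force: 12.0
```

Run:
```python
from h import *
S=manip.read_camera("side");o=manip.observe();print(o["position"],o["wrist_force"],o["t"],ray("side",308,343.4,.04))
cv2.imwrite("pics/c4.png",cv2.resize(S[270:400,240:370],None,fx=4,fy=4))
```

```text
[ 0.52684291 -0.34079139  0.1353064 ] [ 0.62901317 -1.17723973 -1.69817266] 11.85 [ 0.52663057 -0.34144931  0.04      ]
```

View pics/c4.png

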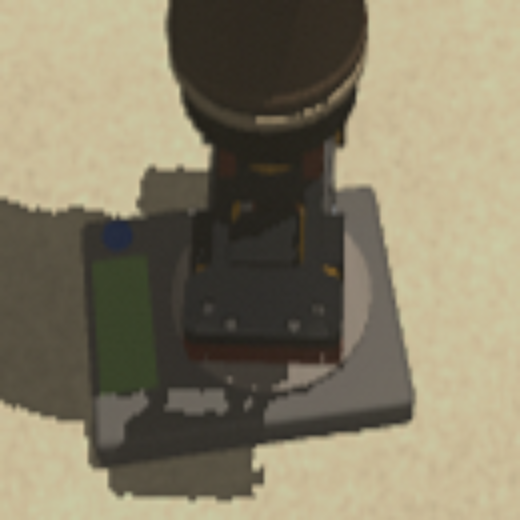

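The gripper is over the pan's middle, though the cup is hidden under its body. I lower in small steps until I feel contact.

Request:
servo_tool(
  commands=[
    [-0.2,[0,0,-0.0015],0],
    [-0.2,[0,0,-0.0015],0],
    [-0.2,[0,0,0],0],
  ],
)

```text
t: 12.22
position: [0.5265, -0.3406, 0.1316]
tool_rot: [[0.99, -0.14, -0.0], [-0.14, -0.99, 0.0], [-0.0, -0.0, -1.0]]
wrist_force: [-0.1, 0.1, -0.9]
gripper_width: 0.0417
grasp_force: 12.0
```

Request:
servo_tool(
  commands=[
    [-0.2,[0,0,-0.001],0],
    [-0.2,[0,0,-0.001],0],
    [-0.2,[0,0,0],0],
  ],
)

```text
t: 12.6
position: [0.5265, -0.3406, 0.1295]
tool_rot: [[0.99, -0.14, -0.0], [-0.14, -0.99, 0.0], [-0.0, -0.0, -1.0]]
wrist_force: [0.2, 0.4, -1.0]
gripper_width: 0.042
grasp_force: 12.0
```

Request:
servo_tool(
  commands=[
    [-0.2,[0,0,-0.001],0],
    [-0.2,[0,0,0],0],
    [-0.2,[0,0,0],0],
  ],
)

```text
t: 12.98
position: [0.5266, -0.3407, 0.1289]
tool_rot: [[0.99, -0.14, 0.0], [-0.14, -0.99, -0.0], [0.0, 0.0, -1.0]]
wrist_force: [-0.6, -0.1, 1.9]
gripper_width: 0.0416
grasp_force: 12.0
```

Request:
servo_tool(
  commands=[
    [-0.2,[0,0,-0.001],0],
    [-0.2,[0,0,0],0],
    [-0.2,[0,0,0],0],
  ],
)

```text
t: 13.35
position: [0.5266, -0.3407, 0.1288]
tool_rot: [[0.99, -0.14, 0.0], [-0.14, -0.99, -0.0], [0.0, 0.0, -1.0]]
wrist_force: [-2.8, 2.7, 10.6]
gripper_width: 0.0417
grasp_force: 12.0
```

Contact with the pan: the wrist force rose to +10 N and z stopped at 0.1288. I ease off, release, rise and retreat.

Request:
servo_tool(
  commands=[
    [-0.2,[0,0,0.001],0],
    [0.1,[0,0,0],0],
    [0.5,[0,0,0],0],
    [1,[0,0,0],0],
    [1,[0,0,0],0],
  ],
)

```text
t: 13.98
position: [0.5266, -0.3407, 0.1285]
tool_rot: [[0.99, -0.14, -0.0], [-0.14, -0.99, -0.0], [-0.0, 0.0, -1.0]]
wrist_force: [-0.3, 0.1, -0.8]
gripper_width: 0.0749
grasp_force: 0.0
```

Request:
servo_tool(
  commands=[
    [1,[0,0,0],0],
    [1,[0,0,0.015],0],
    [1,[0,0,0.03],0],
    [1,[0,0,0.04],0],
    [1,[0,0,0.04],0],
  ],
)

```text
t: 14.6
position: [0.5265, -0.3407, 0.256]
tool_rot: [[0.99, -0.14, 0.001], [-0.14, -0.99, -0.0], [0.001, 0.0, -1.0]]
wrist_force: [-0.6, 0.1, -0.0]
gripper_width: 0.0882
grasp_force: 0.0
```

Request:
servo_tool(
  commands=[
    [1,[-0.03,-0.03,0.02],0],
    [1,[-0.04,-0.04,0],0],
    [1,[-0.04,-0.04,0],0],
    [1,[-0.03,-0.03,0],0],
    [1,[0,0,0],0],
  ],
)

```text
t: 15.22
position: [0.3828, -0.4839, 0.2749]
tool_rot: [[0.989, -0.147, -0.001], [-0.147, -0.989, -0.002], [-0.0, 0.002, -1.0]]
wrist_force: [0.1, 0.5, -0.0]
gripper_width: 0.0876
grasp_force: 0.0
```

Run:
```python
from h import *
T=manip.read_camera("top");S=manip.read_camera("side");o=manip.observe();print(o["position"],o["t"],o["wrist_force"],np.abs(o["dq"]).max())
f=lambda a:cv2.resize(a,(400,300))
cv2.imwrite("pics/c5.png",np.hstack([f(T[130:280,280:480]),f(S[160:400,220:400])]))
for n,im,b in(("top",T,(424,196,469,234)),("side",S,(280,300,336,368))):
    r=blob(im,b,GREEN);print(r,r and ray(n,*r[0],.078))
```

```text
[ 0.38674564 -0.48053462  0.27453091] 15.325 [1.27962502 0.74360076 0.21021269] 1.636832384288845
(array([450.75257732, 216.95876289]), np.int32(97), array([11, 11], dtype=int32)) [ 0.52735265 -0.34000094  0.078     ]
(array([307.80745342, 334.14906832]), np.int32(161), array([15, 15], dtype=int32)) [ 0.52666685 -0.34191066  0.078     ]
```

View pics/c5.png

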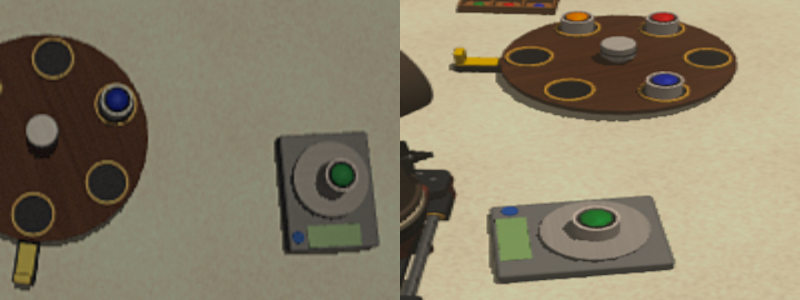

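The cup stands upright in the pan's middle, within about 2 mm. The other three cups are in their pockets and the arm is clear.

```bash
python3 -c "
from rig import manip
print(manip.finish_job())"
```

```text
the job is handed in; nothing more can be done
None
```

I turned the carousel to bring the green-stone cup to the pointer, then set that cup upright within about 2 mm of the pan's centre with the other three still in their pockets, and handed the job in at about 15 s (no verdict was returned).

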